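# Match the slide boxes to their docks

## Robot

A 6-joint arm with a two-finger parallel gripper is mounted at the origin on the work surface. World frame = base frame: x ahead of the robot, y to its left, z up, the work surface at z = 0. Lengths are in m, angles in rad, forces in N, time in s.
With the tool pointing down it reaches from about 0.35 to 0.975 m from the base axis. Payload 4.9 kg.
Tool frame: the origin (TCP) lies midway between the tips of the shut fingers; the grasp point (between the pads) lies ctrl.tcp_to_grasp behind it (ctrl.tcp_to_grasp is the distance from the TCP to the grasp point, in m); z points along the fingers, y is the direction in which the jaws open and shut (so a half turn about z gives the same grasp; the last joint's range is limited). The gripper opens to 85 mm and grips with 20 to 120 N. Pads are 22 mm wide; open, the fingers measure 114 mm over their backs; the gripper's body (76 mm by 85 mm) begins 54 mm behind the grasp point. The pads swing forward as they close: fully open they stand 13 mm farther back than shut.
Start: joints at [1.104, 0.053, 1.613, -0, 1.476, -0.119], TCP at [0.213, 0.588, 0.231] pointing down, gripper open.
Joint ranges: [-3.01, 3.01], [-1.01, 2.22], [0.06, 2.58], [-1.02, 4.17], [0.09, 2.62], [-3.14, 3.14]. Speed limits (rad/s): [2.57, 2.57, 3.14, 3.14, 3.14, 3.14].

## Interface

Orientations are given as a rotation vector (axis times angle).
In Python, from station import ctrl, get_image, calibration, finish_job, models gives the robot as it stands.
- The arm moves only by the shell command python3 -m creep 'ROWS' [FORCE]. ROWS is JSON, a list of rows, each a list of 7 numbers: the opening, from 0 (shut) to 1 (fully open), then the shift along the tool's x, y, z in m, then the turn, a rotation vector about the tool's x, y, z in degrees. A call has 1 to 20 rows; each row shifts and turns the commanded pose from where the row before left it, along the tool's axes as they then stand; what a row does not reach is not made up. A row lasts 1/10 s, in which the tool goes at most 50 mm and 8.59 degrees, less where a joint would pass 70% of its speed; a pose out of reach is approached as far as the arm can. A call with a gripper value outside its range is refused whole. The fingers move at their own pace and stop on an object; FORCE is the grip in N (left out, the last holds). Time passes only in rows, so rows that do not move let the fingers close. It gives the time, the measured TCP pose, the force and the opening at its end, in the units of the state.
- ctrl.get_obs(): the state, without advancing time (a new reading comes with each control period).
- get_image(name): name is "scene" or "top"; returns the picture (480x640x3 uint8, red, green, blue); there is no depth.
- calibration(name): a dict with "mtx" (3x3 intrinsics, pixels), "R" (3x3) and "t" (3): a world point X has camera coordinates R X + t. Camera axes: x right, y down, z forward; pixel columns grow to the right and rows downward; lengths in m; the calibration is good to about 2 mm. A picture is of the moment at which its call begins. calibration takes no time and is no camera call.
- finish_job(): hands the job in, once; it reports no verdict.
Trained networks look in the newest picture that a camera, given by its name, has taken for a name from the list of things; names that differ only in an ending like _2 or _b are one class to them, and where a whole thing is asked for, a point or a joint stands for the part that bears it (a point fixed in the world has none). Each returns a list of dicts, best first, with "conf" (0 to 1); they miss things now and then, are a little off and sometimes report something else, mostly with a low value. They report only what shows in the picture. A call takes as long as a camera call. They do not tell look-alikes from the thing itself.
- models.search_frame(camera, name): "extent" ([left, top, right, bottom] in pixels, round what is visible of it).
The state is a dict: "t": time; "q": joint angles; "dq": joint speeds; "effort": joint torques, N m; "tool_pos": TCP position; "tool_rot": TCP orientation; "contact_force": force on the tool from outside, world axes, zero at the start; "wrist_torque": the same for the moment, N m; "opening": finger opening in m.
Only numpy, scipy, OpenCV 4.12 (cv2) and the standard library are available. Lean on these libraries where they do the work, as an engineer would, in place of code of your own. Each camera call takes 0.05 s, during which the arm holds its last target. There are 200 camera calls.

## Task

Two of the three white slide boxes on the bench each belong in one of the two metal docks: the one whose width just fills it. Slide each of these two, flat on the bench and never lifted, through the mouth of its matching dock until it is fully home against the back stop. Leave the odd box and the bottle, jar and tip box as they stand.

Things in the scene. Friction and masses are not known exactly. Their poses are not given: they have to be found in the camera images.
- box_narrow: narrow slide box: closed white plastic box, 90 mm wide (its y) by 90 mm long (its x) by 38 mm high, plain upright sides, about 0.3 kg, too wide to grasp, loose flat on the bench. Origin: centre of its underside. x: along its 90 mm length, z up.
- box_middle: middle-sized slide box: closed white plastic box, 106 mm wide (its y) by 90 mm long (its x) by 38 mm high, plain upright sides, about 0.3 kg, too wide to grasp, loose flat on the bench. Origin: centre of its underside. x: along its 90 mm length, z up. It fits neither dock: this is the odd box.
- box_wide: wide slide box: closed white plastic box, 122 mm wide (its y) by 90 mm long (its x) by 38 mm high, plain upright sides, about 0.3 kg, too wide to grasp, loose flat on the bench. Origin: centre of its underside. x: along its 90 mm length, z up.
- dock_narrow: dock for the narrow box: fixed aluminium U frame, 24 mm high, no floor, 98 mm wide inside. Origin: on the bench, at the home box's underside centre. x: from mouth to back stop, y across, z up. Back stop's face at x = +45 mm; 12 mm thick side walls from x = -10 mm to the back, flared outwards in front to x = -28 mm (8 to 10 mm wider each side); a home box stands 17 mm out.
- dock_wide: dock for the wide box: fixed aluminium U frame, 24 mm high, no floor, 130 mm wide inside. Origin: on the bench, at the home box's underside centre. x: from mouth to back stop, y across, z up. Back stop's face at x = +45 mm; 12 mm thick side walls from x = -10 mm to the back, flared outwards in front to x = -28 mm (8 to 10 mm wider each side); a home box stands 17 mm out.
- bottle: bystander: upright glass bottle with white cap, 56 mm in diameter, 150 mm high. Origin: centre of its underside.
- jar: bystander: upright amber jar with black cap, 68 mm in diameter, 90 mm high. Origin: centre of its underside.
- tip_box: bystander: grey pipette-tip box, 85 (x) by 75 (y) mm, 55 mm high with the tips. Origin: centre of its underside.
There are look-alikes about, which are no part of the job. Leave any green look-alike of the box_narrow alone. What is shaped like the dock_narrow but orange is not meant.

How it is judged:
At the end, for the whole second after the job is handed in: Narrow box in the narrow dock and wide box in the wide dock, each within 6 mm of home along and across, square within 0.09 rad, flat on the bench (6 mm, 0.06 rad), at rest; middle-sized box, bottle, jar and tip box within 30 mm of where they began (x of box_narrow in the frame of dock_narrow between -0.006 and 0.006 m and y of box_narrow in the frame of dock_narrow between -0.006 and 0.006 m and (angle between the x axis of box_narrow and the x axis of dock_narrow, either way round below 0.09 rad or angle between the y axis of box_narrow and the x axis of dock_narrow, either way round below 0.09 rad) and height (world z) of each of box_narrow, box_wide below 0.006 m and angle between each of box_narrow, box_wide's own z axis and vertical below 0.06 rad and linear speed of each of box_narrow, box_wide below 0.01 m/s and x of box_wide in the frame of dock_wide between -0.006 and 0.006 m and y of box_wide in the frame of dock_wide between -0.006 and 0.006 m and angle between the x axis of box_wide and the x axis of dock_wide, either way round below 0.09 rad and distance of each of box_middle, bottle, jar, tip_box from where it was at the start of the episode below 0.03 m); the robot touches nothing.
It fails at once if a slide box is lifted more than 15 mm off the bench or tipped over 0.2 rad (height (world z) of any of box_narrow, box_middle, box_wide above 0.015 m or angle between any of box_narrow, box_middle, box_wide's own z axis and vertical above 0.2 rad).
It fails at once if the odd (middle-sized) box is moved more than 30 mm (distance of box_middle from where it was at the start of the episode above 0.03 m).
It fails at once if the bottle, jar or tip box is moved more than 30 mm or tipped over 0.3 rad (distance of any of bottle, jar, tip_box from where it was at the start of the episode above 0.03 m or angle between any of bottle, jar, tip_box's own z axis and vertical above 0.3 rad).
It also fails if it takes over 72 s, if anything falls off the work surface, if the arm or the gripper's body presses on something with over 40 N, if the wrist force passes 120 N, or if a joint passes its speed limit or range.

## Working session

There is one attempt and no reset: what is moved stays moved. The work goes in short steps, Python scripts to look and compute and a shell command to move; the robot and the scene stay as the last step left them, time stands still between calls to the robot, and variables do not carry over. Pictures are saved under pics/ and viewed, about 8 in all and at most 12, crops included, and the job is handed in when it is done.

```bash
mkdir -p pics; ls; python3 - <<'E'
from station import ctrl,get_image,calibration,models
import cv2
for c in("top","scene"):
    im=get_image(c);cv2.imwrite(f"pics/{c}0.png",im[...,::-1])
    k=calibration(c);print(c,k["mtx"].round(1).tolist(),k["R"].round(3).tolist(),k["t"].round(3).tolist())
    for n in["box_narrow","box_middle","box_wide","dock_narrow","dock_wide","bottle","jar","tip_box"]:
        print(n,[( [round(v) for v in d["extent"]],round(d["conf"],2)) for d in models.search_frame(c,n)])
o=ctrl.get_obs();print(o["t"],o["tool_pos"],o["tool_rot"],ctrl.tcp_to_grasp)
E
```

```text
pics
top [[470.1, 0.0, 324.8], [0.0, 470.1, 251.2], [0.0, 0.0, 1.0]] [[0.025, -1.0, 0.009], [-0.998, -0.026, -0.056], [0.056, -0.007, -0.998]] [0.002, 0.497, 0.97]
box_narrow [([426, 336, 472, 391], 0.8), ([315, 263, 359, 308], 0.59)]
box_middle [([398, 266, 455, 314], 0.79), ([326, 126, 352, 168], 0.69)]
box_wide [([206, 252, 271, 306], 0.61)]
dock_narrow [([124, 106, 198, 151], 0.95), ([227, 132, 296, 174], 0.86)]
dock_wide [([355, 136, 440, 183], 0.72)]
bottle [([324, 126, 351, 170], 0.63)]
jar [([91, 190, 141, 224], 0.56)]
tip_box [([510, 192, 565, 236], 0.68)]
scene [[464.0, 0.0, 319.4], [0.0, 464.0, 238.5], [0.0, 0.0, 1.0]] [[0.889, 0.458, -0.02], [0.301, -0.617, -0.727], [-0.345, 0.641, -0.686]] [-0.463, -0.121, 1.36]
box_narrow [([261, 216, 312, 260], 0.74), ([151, 260, 204, 304], 0.61)]
box_middle [([259, 217, 313, 261], 0.64), ([212, 262, 275, 315], 0.62)]
box_wide [([298, 177, 350, 220], 0.82)]
dock_narrow [([427, 174, 472, 214], 0.83), ([386, 209, 430, 259], 0.64)]
dock_wide []
bottle [([375, 225, 403, 290], 0.69)]
jar [([388, 137, 414, 175], 0.94)]
tip_box [([216, 369, 275, 435], 0.78), ([390, 140, 415, 174], 0.48)]
0.9 [0.21300807 0.58758575 0.23131553] [-5.43523425e-01 -3.09421346e+00 -4.84113050e-05] 0.0187
```

View pics/top0.png

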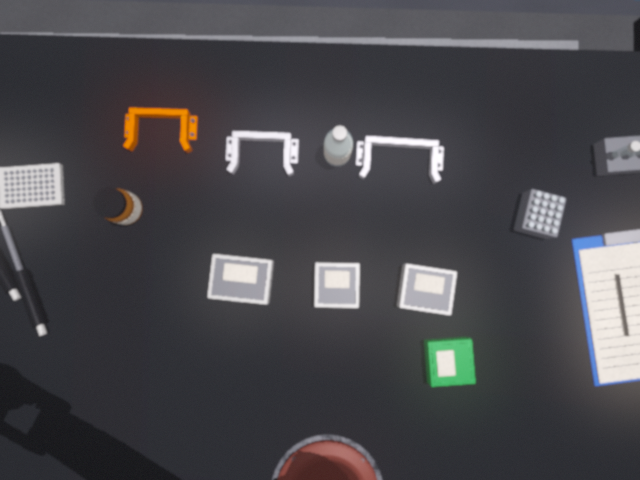

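View pics/scene0.png

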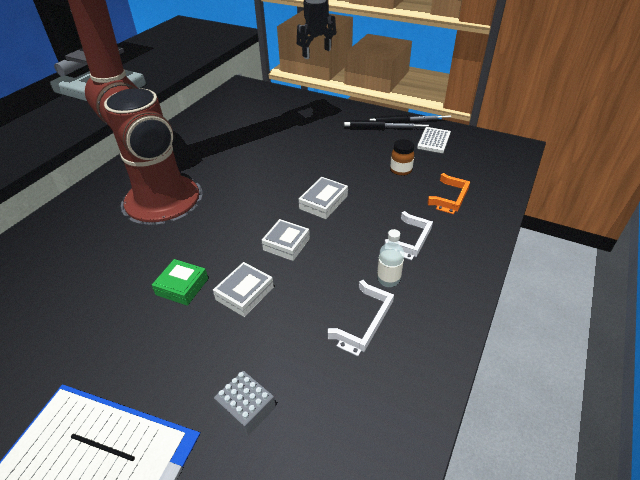

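The top view shows three white boxes: (240,279), (337,285) and (428,289). The widest is on the left, the narrowest in the centre and the middle-sized one on the right. The white docks are narrow at (261,150) and wide at (400,158). The orange dock at (160,128) and the green box at (450,362) are look-alikes. The bottle stands between the two docks. I'll measure next and confirm in a crop.

```bash
cat > h.py <<'E'
from station import ctrl,get_image,calibration,models
import cv2,numpy as np
K=calibration("top")
def back(p,z):
    p=np.atleast_2d(p).astype(float)
    d=np.c_[p,np.ones(len(p))]@np.linalg.inv(K["mtx"]).T@K["R"]
    c=-K["R"].T@K["t"]
    return (c+d*((z-c[2])/d[:,2])[:,None])[:,:2]
def proj(P):
    q=(np.asarray(P)@K["R"].T+K["t"])@K["mtx"].T
    return q[:,:2]/q[:,2:]
def rects(im,roi,z,thr=75):
    l,t,r,b=roi
    m=np.zeros(im.shape[:2],np.uint8)
    m[t:b,l:r]=((im[t:b,l:r].min(2)>thr)*255).astype(np.uint8)
    m=cv2.morphologyEx(m,cv2.MORPH_CLOSE,np.ones((3,3)))
    cs,_=cv2.findContours(m,cv2.RETR_EXTERNAL,cv2.CHAIN_APPROX_NONE)
    c=max(cs,key=cv2.contourArea)
    P=back(c[:,0],z)
    (cx,cy),(w,h),a=cv2.minAreaRect((P*1000).astype(np.float32))
    if a>45: a-=90;w,h=h,w
    return dict(c=(round(cx),round(cy)),xlen=round(w),ylen=round(h),deg=round(a,1)),P
def tool():
    o=ctrl.get_obs();R=cv2.Rodrigues(np.array(o["tool_rot"]))[0]
    print("t",round(o["t"],2),"tcp",o["tool_pos"].round(4),"tool y dir deg",np.degrees(np.arctan2(R[1,1],R[0,1])).round(1),"z",R[:,2].round(3),"F",np.round(o["contact_force"],1),"op",round(o["opening"],3))
E
python3 - <<'E'
from h import *
im=cv2.imread("pics/top0.png")
for n,roi,z in[("wide",(195,240,285,320),.038),("narrow",(300,250,372,320),.038),("middle",(388,255,470,325),.038),("dn",(215,122,305,182),.024),("dw",(353,128,452,190),.024)]:
    r,P=rects(im,roi,z);print(n,r)
    if n[0]=="d":
        px=proj(np.c_[P,np.full(len(P),z)])
        # back outer edge: line fit over the max-x points per column
        b=[P[np.abs(P[:,1]-y)<.002][:,0].max() for y in (ys:=np.linspace(P[:,1].min()+.03,P[:,1].max()-.03,25))]
        k=np.polyfit(ys,b,1);print("  back edge: x at mid",k@[P[:,1].mean(),1],"deg",-np.degrees(np.arctan(k[0])))
print("bottle",back([(338,160)],0),"jar",back([(126,215)],0))
cv2.imwrite("pics/crop0.png",cv2.resize(im[100:400,90:490],(800,600),interpolation=cv2.INTER_CUBIC))
tool()
E
```

```text
File "<stdin>", line 8
SyntaxError: assignment expression cannot be used in a comprehension iterable expression
```

```bash
python3 - <<'E'
from h import *
im=cv2.imread("pics/top0.png")
for n,roi,z in[("wide",(195,240,285,320),.038),("narrow",(300,250,372,320),.038),("middle",(388,255,470,325),.038),("dn",(215,122,305,182),.024),("dw",(353,128,452,190),.024)]:
    r,P=rects(im,roi,z);print(n,r)
    if n[0]=="d":
        ys=np.linspace(P[:,1].min()+.03,P[:,1].max()-.03,25)
        b=[P[np.abs(P[:,1]-y)<.002][:,0].max() for y in ys]
        k=np.polyfit(ys,b,1);print("  back edge: x at mid",k@[P[:,1].mean(),1],"deg",-np.degrees(np.arctan(k[0])))
print("bottle",back([(338,160)],0),"jar",back([(126,215)],0))
cv2.imwrite("pics/crop0.png",cv2.resize(im[100:400,90:490],(800,600),interpolation=cv2.INTER_CUBIC))
tool()
E
```

```text
wide {'c': (435, 185), 'xlen': 98, 'ylen': 132, 'deg': -4.6}
narrow {'c': (428, -11), 'xlen': 99, 'ylen': 98, 'deg': 1.2}
middle {'c': (422, -195), 'xlen': 103, 'ylen': 119, 'deg': -7.2}
dn {'c': (701, 147), 'xlen': 97, 'ylen': 168, 'deg': -0.5}
  back edge: x at mid 0.7483432219385724 deg -0.3896585025200504
dw {'c': (695, -134), 'xlen': 98, 'ylen': 195, 'deg': -2.4}
  back edge: x at mid 0.743356524143763 deg -2.35657501116533
bottle [[ 0.69429988 -0.00851675]] jar [[0.56374974 0.43862473]]
t 0.9 tcp [0.213  0.5876 0.2313] tool y dir deg 70.1 z [ 0.  0. -1.] F [-0.6  0.3 -1.1] op 0.085
```

View pics/crop0.png

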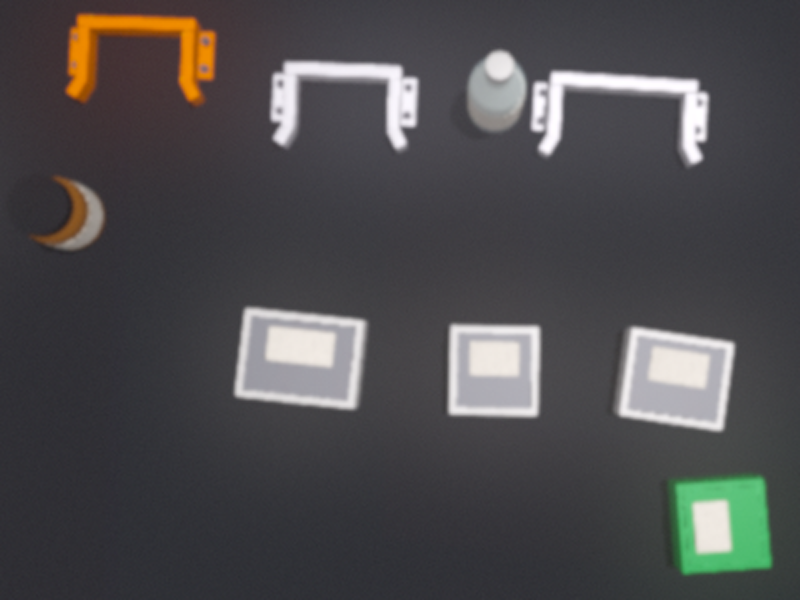

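The crop confirms it: in the top image, the wide box is at (240,279), the narrow one at (337,285) and the odd one at (428,289). All are white, and the measured widths come out in the ratio 132:98:119, blur included. The narrow dock is at (261,150) and the wide dock at (400,158).

Plan:
1. Push the wide box forward, then sideways along the lane between boxes and docks, then into its dock.
2. Push the narrow box sideways, then forward into its dock.

I'll push with two half-open fingers.

```bash
python3 -m creep '[[0.6,0,0,0,0,0,-5.8],[0.6,0,0,0,0,0,-5.8],[0.6,0,0,0,0,0,-5.9],[0.6,-0.0157,-0.0394,0,0,0,0],[0.6,-0.0157,-0.0394,0,0,0,0],[0.6,-0.0157,-0.0394,0,0,0,0],[0.6,-0.0157,-0.0394,0,0,0,0],[0.6,-0.0157,-0.0394,0,0,0,0],[0.6,-0.0157,-0.0394,0,0,0,0],[0.6,-0.0157,-0.0394,0,0,0,0],[0.6,-0.0157,-0.0394,0,0,0,0],[0.6,-0.0157,-0.0394,0,0,0,0],[0.6,-0.0157,-0.0394,0,0,0,0],[0.6,0,0,0.04,0,0,0],[0.6,0,0,0.04,0,0,0],[0.6,0,0,0.04,0,0,0],[0.6,0,0,0,0,0,0],[0.6,0,0,0,0,0,0]]'; python3 -c "
from h import *
tool()"
```

```text
t: 2.7
tool_pos: [0.3531, 0.1873, 0.1117]
tool_rot: [-0.066, -3.14, 0.0]
contact_force: [0.2, 0.1, -0.0]
opening: 0.0511
t 2.7 tcp [0.3531 0.1873 0.1117] tool y dir deg 87.6 z [-0.001 -0.    -1.   ] F [ 0.2  0.1 -0. ] op 0.051
```

```bash
python3 -m creep '[[0.6,0,0,0.035,0,0,0],[0.6,0,0,0.035,0,0,0],[0.6,0,0,0.0217,0,0,0],[0.6,0,0,0.01,0,0,0],[0.6,0,0,0,0,0,0]]'; python3 -m creep '[[0.6,-0.008,0,0,0,0,0],[0.6,-0.008,0,0,0,0,0],[0.6,-0.01,0,0,0,0,0],[0.6,-0.01,0,0,0,0,0],[0.6,-0.01,0,0,0,0,0],[0.6,-0.01,0,0,0,0,0],[0.6,-0.01,0,0,0,0,0],[0.6,-0.01,0,0,0,0,0],[0.6,-0.01,0,0,0,0,0],[0.6,-0.01,0,0,0,0,0],[0.6,-0.01,0,0,0,0,0],[0.6,-0.01,0,0,0,0,0],[0.6,-0.01,0,0,0,0,0],[0.6,-0.01,0,0,0,0,0],[0.6,-0.01,0,0,0,0,0],[0.6,-0.01,0,0,0,0,0],[0.6,-0.005,0,0,0,0,0],[0.6,0,0,0,0,0,0],[0.6,0.02,0,0,0,0,0]]'; python3 - <<'E'
from h import *
im=get_image("top")[...,::-1];cv2.imwrite("pics/top1.png",im)
tool();print([d for d in models.search_frame("top","box_wide")])
cv2.imwrite("pics/crop1.png",cv2.resize(im[100:400,90:490],(800,600),interpolation=cv2.INTER_CUBIC))
E
```

```text
t: 3.2
tool_pos: [0.354, 0.1877, 0.0106]
tool_rot: [0.066, 3.14, 0.0]
contact_force: [-0.4, 0.1, 0.3]
opening: 0.0509
t: 5.1
tool_pos: [0.4964, 0.1813, 0.0107]
tool_rot: [0.068, 3.137, 0.001]
contact_force: [-0.3, -0.3, 1.3]
opening: 0.051
t 5.15 tcp [0.4916 0.1814 0.0091] tool y dir deg 87.6 z [-0.003 -0.    -1.   ] F [-0.6  1.4 -1.9] op 0.051
[]
```

View pics/crop1.png

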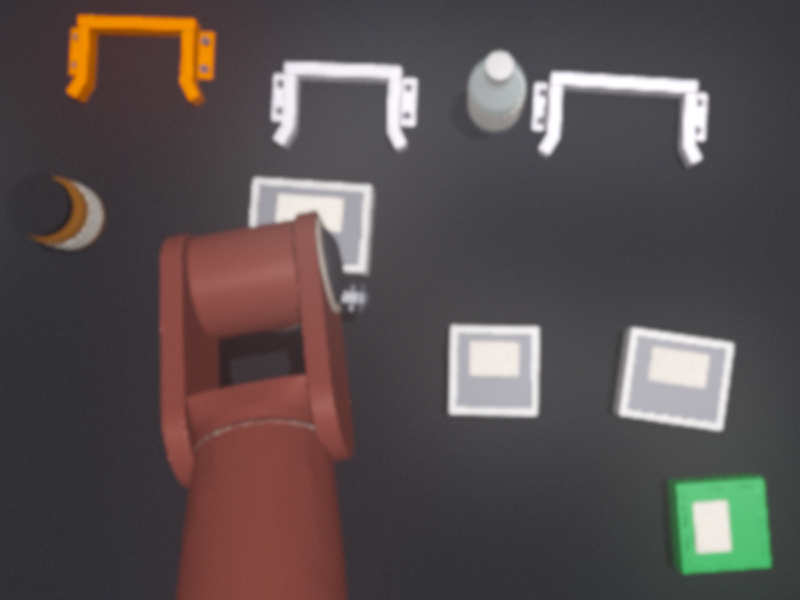

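The wide box now has its front edge at pixels (215,189)–(276,192), square to about -2.8°, with its centre near (0.572, 0.175). Next I'll go to its left side and push it in -y.

```bash
python3 -m creep '[[0.6,0,0,-0.04,0,0,0],[0.6,0,0,-0.04,0,0,0],[0.6,0,0,-0.02,0,0,0],[0.6,-0.02,0.023,0,0,0,0],[0.6,-0.02,0.023,0,0,0,0],[0.6,-0.02,0.023,0,0,0,0],[0.6,-0.019,0.023,0,0,0,0],[0.6,0,0,0,0,0,8.2],[0.6,0,0,0,0,0,8.2],[0.6,0,0,0,0,0,8.2],[0.6,0,0,0,0,0,8.2],[0.6,0,0,0,0,0,8.2],[0.6,0,0,0,0,0,8.2],[0.6,0,0,0,0,0,8.2],[0.6,0,0,0,0,0,8.2],[0.6,0,0,0,0,0,8.2],[0.6,0,0,0,0,0,8.2],[0.6,0,0,0,0,0,8],[0.6,0,0,0,0,0,0]]'; python3 -c "
from h import *
tool()"
```

```text
t: 7.1
tool_pos: [0.5773, 0.2699, 0.1097]
tool_rot: [2.267, 2.174, 0.001]
contact_force: [-0.4, 0.3, 0.3]
opening: 0.0513
t 7.1 tcp [0.5773 0.2699 0.1097] tool y dir deg -2.4 z [ 0.001  0.    -1.   ] F [-0.4  0.3  0.3] op 0.051
```

```bash
python3 -m creep '[[0.6,0,0,0.04,0,0,0],[0.6,0,0,0.04,0,0,0],[0.6,0,0,0.02,0,0,0],[0.6,0,0,0,0,0,0],[0.6,-0.01,0,0,0,0,0],[0.6,-0.01,0,0,0,0,0],[0.6,-0.01,0,0,0,0,0],[0.6,-0.012,0,0,0,0,0],[0.6,-0.012,0,0,0,0,0],[0.6,-0.012,0,0,0,0,0],[0.6,-0.012,0,0,0,0,0],[0.6,-0.012,0,0,0,0,0],[0.6,-0.012,0,0,0,0,0],[0.6,-0.012,0,0,0,0,0],[0.6,-0.012,0,0,0,0,0],[0.6,-0.012,0,0,0,0,0],[0.6,-0.012,0,0,0,0,0],[0.6,-0.012,0,0,0,0,0]]'; python3 -m creep '[[0.6,-0.012,0,0,0,0,0],[0.6,-0.012,0,0,0,0,0],[0.6,-0.012,0,0,0,0,0],[0.6,-0.012,0,0,0,0,0],[0.6,-0.012,0,0,0,0,0],[0.6,-0.012,0,0,0,0,0],[0.6,-0.012,0,0,0,0,0],[0.6,-0.012,0,0,0,0,0],[0.6,-0.012,0,0,0,0,0],[0.6,-0.012,0,0,0,0,0],[0.6,-0.012,0,0,0,0,0],[0.6,-0.01,0,0,0,0,0],[0.6,-0.01,0,0,0,0,0],[0.6,0,0,0,0,0,0]]'; python3 - <<'E'
from h import *
im=get_image("top")[...,::-1];cv2.imwrite("pics/top2.png",im)
tool();cv2.imwrite("pics/crop2.png",cv2.resize(im[100:400,190:590],(800,600),interpolation=cv2.INTER_CUBIC))
E
```

```text
t: 8.9
tool_pos: [0.5698, 0.107, 0.0095]
tool_rot: [-2.268, -2.174, 0.0]
contact_force: [-0.3, 1.3, 1.5]
opening: 0.051
t: 10.3
tool_pos: [0.5637, -0.0453, 0.0097]
tool_rot: [2.269, 2.172, -0.0]
contact_force: [-0.3, 0.4, -0.5]
opening: 0.0516
t 10.35 tcp [ 0.5637 -0.0446  0.0097] tool y dir deg -2.5 z [ 0. -0. -1.] F [ 0.2 -0.5  0.2] op 0.051
```

View pics/crop2.png

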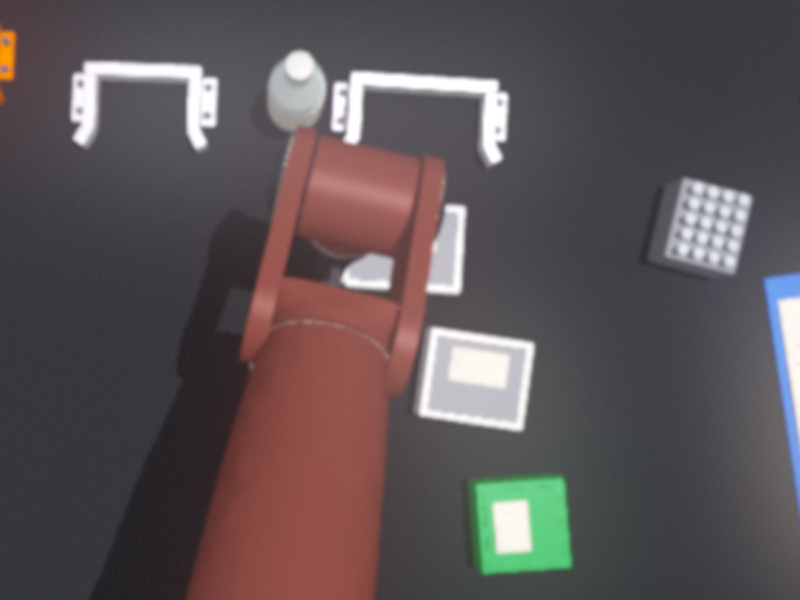

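```bash
python3 - <<'E'
from h import *
im=cv2.imread("pics/top2.png")
m=(im.min(2)>90)
for r in range(206,246,6):
    c=[x for x in range(400,440) if m[r,x]]
    p=back([(max(c),r)],.038)[0]; a=np.radians(-2.4)
    d=p-[.695,-.134]; print(r,max(c),p.round(4),"lat in dock",round(-np.sin(a)*d[0]+np.cos(a)*d[1],4))
# dock wall inner edges at z=.024, rows inside straight part
for r in (146,152,158):
    c=[x for x in range(355,445) if m[r,x]]; g=max(range(1,len(c)),key=lambda i:c[i]-c[i-1])
    P=back([(c[g-1]+.5,r),(c[g]-.5,r)],.024)
    d=P-[.695,-.134];print(r,c[g-1],c[g],"lat",(-np.sin(a)*d[:,0]+np.cos(a)*d[:,1]).round(4))
E
```

```text
206 423 [ 0.5938 -0.1843] lat in dock -0.0545
212 423 [ 0.5814 -0.1845] lat in dock -0.0552
218 422 [ 0.5689 -0.1826] lat in dock -0.0538
224 422 [ 0.5566 -0.1827] lat in dock -0.0545
230 422 [ 0.5442 -0.1829] lat in dock -0.0552
236 422 [ 0.5319 -0.1831] lat in dock -0.0559
242 421 [ 0.5195 -0.1812] lat in dock -0.0545
146 355 356 lat [0.0912 0.0912]
152 372 429 lat [ 0.0548 -0.0626]
158 372 429 lat [ 0.054  -0.0633]
```

```bash
python3 -m creep '[[0.6,-0.008,0,0,0,0,0],[0.6,-0.007,0,0,0,0,0],[0.6,0,0,0,0,0,0],[0.6,0.015,0,0,0,0,0],[0.6,0.015,0,0,0,0,0],[0.5,0,0,-0.05,0,0,0],[0.5,0,0,-0.05,0,0,0],[0.5,0,0,0,0,0,-8.2],[0.5,0,0,0,0,0,-8.2],[0.5,0,0,0,0,0,-8.2],[0.5,0,0,0,0,0,-8.2],[0.5,0,0,0,0,0,-8.2],[0.5,0,0,0,0,0,-8.2],[0.5,0,0,0,0,0,-8.2],[0.5,0,0,0,0,0,-8.2],[0.5,0,0,0,0,0,-8.2],[0.5,0,0,0,0,0,-8.2],[0.5,0,0,0,0,0,-8]]'; python3 -m creep '[[0.5,0.017,-0.024,0,0,0,0],[0.5,0.017,-0.024,0,0,0,0],[0.5,0.017,-0.024,0,0,0,0],[0.5,0.017,-0.023,0,0,0,0],[0.5,0,0,0,0,0,0],[0.5,0,0,0,0,0,0]]';  python3 - <<'E'
from h import *
im=get_image("top")[...,::-1];cv2.imwrite("pics/top3.png",im)
tool();cv2.imwrite("pics/crop3.png",cv2.resize(im[100:300,290:490],(600,600),interpolation=cv2.INTER_CUBIC))
E
```

```text
t: 12.15
tool_pos: [0.5641, -0.0272, 0.1095]
tool_rot: [-0.055, -3.141, -0.0]
contact_force: [0.2, -0.4, -0.8]
opening: 0.0427
t: 12.75
tool_pos: [0.4924, -0.12, 0.1097]
tool_rot: [0.066, 3.14, 0.001]
contact_force: [-0.7, 0.4, 1.2]
opening: 0.0427
t 12.8 tcp [ 0.4927 -0.1198  0.1097] tool y dir deg 87.6 z [ 0.001  0.    -1.   ] F [0.3 0.2 0. ] op 0.043
```

View pics/crop3.png

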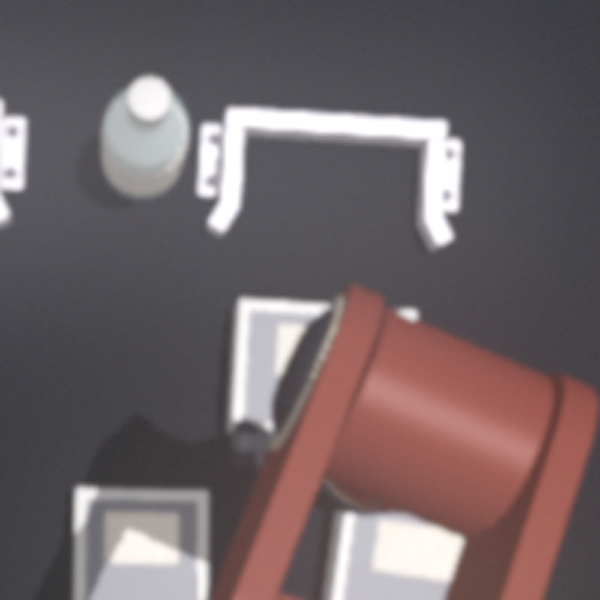

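The wide box lines up with its dock: its edges are at crop columns 238 and 418, against dock walls at 244 and 424, and the axis tilt accounts for the shift. Pushing in.

```bash
python3 -m creep '[[0.5,0,0,0.04,0,0,0],[0.5,0,0,0.04,0,0,0],[0.5,0,0,0.02,0,0,0],[0.5,0,0,0,0,0,0],[0.5,-0.01,0,0,0,0,0],[0.5,-0.01,0,0,0,0,0],[0.5,-0.01,0,0,0,0,0],[0.5,-0.01,0,0,0,0,0],[0.5,-0.01,0,0,0,0,0],[0.5,-0.01,0,0,0,0,0],[0.5,-0.01,0,0,0,0,0],[0.5,-0.01,0,0,0,0,0],[0.5,-0.01,0,0,0,0,0],[0.5,-0.008,0,0,0,0,0],[0.5,-0.008,0,0,0,0,0],[0.5,-0.006,0,0,0,0,0],[0.5,0,0,0,0,0,0]]'; python3 -m creep '[[0.5,-0.004,0,0,0,0,0],[0.5,-0.004,0,0,0,0,0],[0.5,0,0,0,0,0,0]]'
```

```text
t: 14.5
tool_pos: [0.6052, -0.1258, 0.0097]
tool_rot: [0.066, 3.14, -0.0]
contact_force: [-0.5, 0.0, 0.3]
opening: 0.0427
t: 14.8
tool_pos: [0.6126, -0.126, 0.0097]
tool_rot: [0.066, 3.14, -0.0]
contact_force: [0.3, 0.2, -0.9]
opening: 0.0428
```

```bash
python3 -m creep '[[0.5,-0.004,0,0,0,0,0],[0.5,-0.004,0,0,0,0,0],[0.5,0,0,0,0,0,0]]';python3 -m creep '[[0.5,-0.003,0,0,0,0,0],[0.5,-0.003,0,0,0,0,0],[0.5,0,0,0,0,0,0]]'; python3 -m creep '[[0.5,-0.003,0,0,0,0,0],[0.5,0,0,0,0,0,0]]'
```

```text
t: 15.1
tool_pos: [0.6209, -0.1264, 0.0097]
tool_rot: [0.066, 3.14, -0.0]
contact_force: [0.1, 0.6, 0.3]
opening: 0.0429
t: 15.4
tool_pos: [0.6261, -0.1267, 0.0096]
tool_rot: [-0.066, -3.14, 0.0]
contact_force: [-2.5, -0.3, 1.2]
opening: 0.0425
t: 15.6
tool_pos: [0.6261, -0.1267, 0.0093]
tool_rot: [-0.065, -3.132, -0.001]
contact_force: [-13.4, -0.5, 8.5]
opening: 0.0428
```

Firm contact at TCP x 0.626, with about 13 N against the stop. I'll retract, move to the right of the narrow box and look.

```bash
python3 -m creep '[[0.5,0.015,0,0,0,0,0],[0.5,0.018,0,0,0,0,0],[0.5,0,0,-0.05,0,0,0],[0.5,0,0,-0.05,0,0,0],[0.5,0,0,0,0,0,8],[0.5,0,0,0,0,0,8],[0.5,0,0,0,0,0,8],[0.5,0,0,0,0,0,8],[0.5,0,0,0,0,0,8],[0.5,0,0,0,0,0,8],[0.5,0,0,0,0,0,8],[0.5,0,0,0,0,0,8],[0.5,0,0,0,0,0,8],[0.5,0,0,0,0,0,8],[0.5,0,0,0,0,0,8],[0.5,0.01,-0.042,0,0,0,0],[0.5,0.01,-0.042,0,0,0,0],[0.5,0.01,-0.042,0,0,0,0],[0.5,0.01,-0.041,0,0,0,0],[0.5,0,0,0,0,0,0]]';  python3 - <<'E'
from h import *
im=get_image("top")[...,::-1];cv2.imwrite("pics/top4.png",im)
tool();cv2.imwrite("pics/crop4.png",cv2.resize(im[100:325,210:510],(800,600),interpolation=cv2.INTER_CUBIC))
E
```

```text
t: 17.6
tool_pos: [0.4248, -0.0821, 0.1072]
tool_rot: [-2.228, -2.211, 0.002]
contact_force: [0.5, -1.2, -0.8]
opening: 0.0426
t 17.65 tcp [ 0.4277 -0.0832  0.1088] tool y dir deg -0.4 z [ 0.001  0.    -1.   ] F [-0.1 -0.4  0.5] op 0.043
```

View pics/crop4.png

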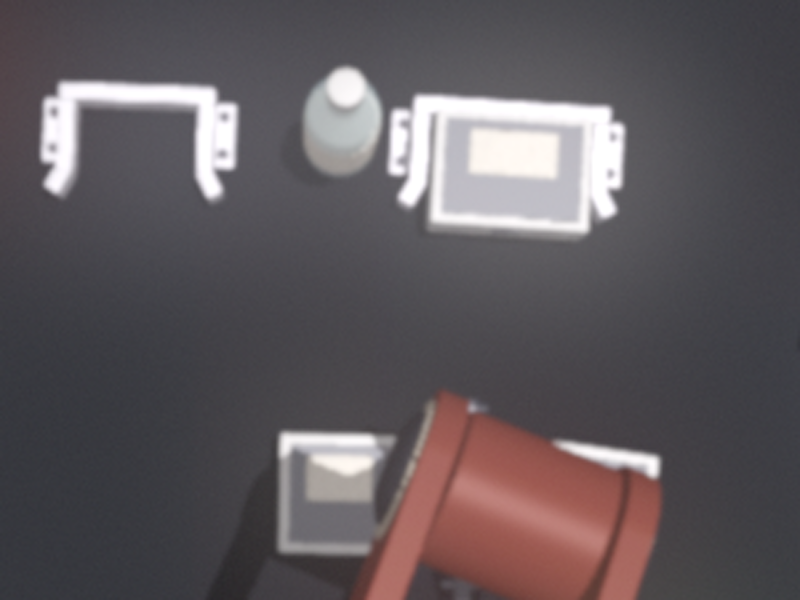

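The wide box is seated in its dock: the crop shows it flush with the back bar at (510,110), parallel to it, with even gaps. Now I'll push the narrow box in +y.

```bash
python3 -m creep '[[0.5,0,0,0.04,0,0,0],[0.5,0,0,0.04,0,0,0],[0.5,0,0,0.019,0,0,0],[0.5,0,0,0,0,0,0],[0.5,0.01,0,0,0,0,0],[0.5,0.01,0,0,0,0,0],[0.5,0.012,0,0,0,0,0],[0.5,0.012,0,0,0,0,0],[0.5,0.012,0,0,0,0,0],[0.5,0.012,0,0,0,0,0],[0.5,0.012,0,0,0,0,0],[0.5,0.012,0,0,0,0,0],[0.5,0.012,0,0,0,0,0],[0.5,0.012,0,0,0,0,0],[0.5,0.012,0,0,0,0,0],[0.5,0.012,0,0,0,0,0],[0.5,0.012,0,0,0,0,0],[0.5,0.012,0,0,0,0,0],[0.5,0.006,0,0,0,0,0],[0.5,0.004,0,0,0,0,0]]'; python3 -m creep '[[0.5,0,0,0,0,0,0],[0.5,0,0,0,0,0,0]]'; python3 - <<'E'
from h import *
im=get_image("top")[...,::-1];cv2.imwrite("pics/top5.png",im)
tool();cv2.imwrite("pics/crop5.png",cv2.resize(im[100:325,180:480],(800,600),interpolation=cv2.INTER_CUBIC))
print(back([(261.8,150),(261.8,156)],.024))
m=im.min(2)>90
for r in range(266,306,5):
    c=[x for x in range(220,300) if m[r,x]]; print(r,c[:1],back([(c[0],r)],.038).round(4) if c else '')
E
```

```text
t: 19.65
tool_pos: [0.4306, 0.0906, 0.0105]
tool_rot: [-2.229, -2.214, 0.001]
contact_force: [0.5, -1.9, 0.5]
opening: 0.0425
t: 19.85
tool_pos: [0.4306, 0.09, 0.0104]
tool_rot: [-2.23, -2.212, -0.0]
contact_force: [0.5, 1.0, 0.1]
opening: 0.0425
t 19.9 tcp [0.4306 0.0899 0.0104] tool y dir deg -0.5 z [-0.  0. -1.] F [-0.4  0.3 -0.8] op 0.043
[[0.7050146  0.15219726]
 [0.69230061 0.15178113]]
266 [] 
271 [] 
276 [] 
281 [256] [[0.4314 0.1533]]
286 [250] [[0.4209 0.1651]]
291 [] 
296 [] 
301 []
```

View pics/crop5.png

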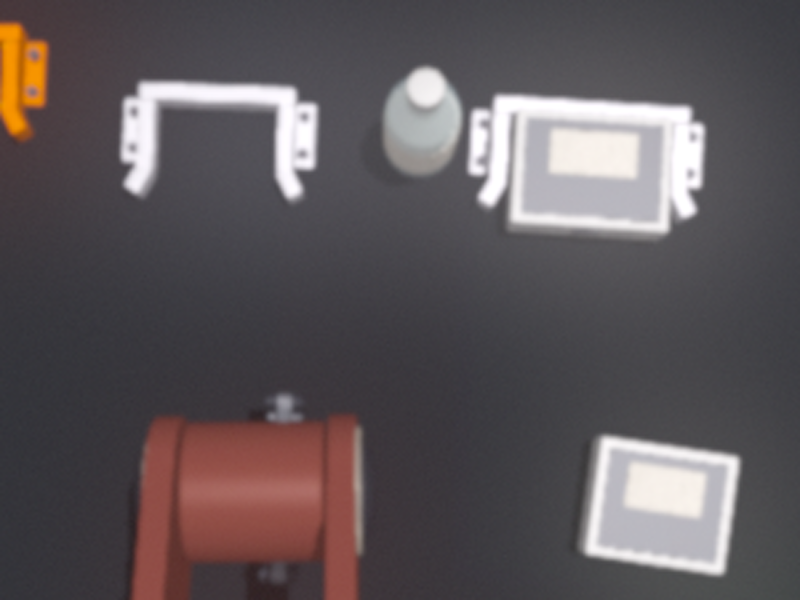

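```bash
python3 -m creep '[[0.5,0.004,0,0,0,0,0],[0.5,0.002,0,0,0,0,0],[0.5,0,0,0,0,0,0],[0.5,-0.015,0,0,0,0,0],[0.5,-0.015,0,0,0,0,0],[0.5,0,0,-0.05,0,0,0],[0.5,0,0,-0.05,0,0,0],[0.5,0,0,0,0,0,-8.2],[0.5,0,0,0,0,0,-8.2],[0.5,0,0,0,0,0,-8.2],[0.5,0,0,0,0,0,-8.2],[0.5,0,0,0,0,0,-8.2],[0.5,0,0,0,0,0,-8.2],[0.5,0,0,0,0,0,-8.2],[0.5,0,0,0,0,0,-8.2],[0.5,0,0,0,0,0,-8.2],[0.5,0,0,0,0,0,-8.2],[0.5,0,0,0,0,0,-8]]';python3 -m creep '[[0.5,0.025,0.028,0,0,0,0],[0.5,0.025,0.029,0,0,0,0],[0.5,0.025,0.029,0,0,0,0],[0.5,0,0,0,0,0,0],[0.5,0,0,0,0,0,0]]';  python3 - <<'E'
from h import *
im=get_image("top")[...,::-1];cv2.imwrite("pics/top6.png",im)
tool();cv2.imwrite("pics/crop6.png",cv2.resize(im[110:320,160:360],(571,600),interpolation=cv2.INTER_CUBIC))
E
```

```text
t: 21.7
tool_pos: [0.4306, 0.0661, 0.1106]
tool_rot: [0.003, 3.142, 0.001]
contact_force: [-0.5, -0.9, -0.4]
opening: 0.0427
t: 22.2
tool_pos: [0.3561, 0.1529, 0.1107]
tool_rot: [0.009, 3.141, -0.0]
contact_force: [0.5, 0.4, 0.4]
opening: 0.0426
t 22.25 tcp [0.3566 0.1524 0.1108] tool y dir deg 89.6 z [ 0.001 -0.    -1.   ] F [0.9 0.  0.3] op 0.043
```

View pics/crop6.png

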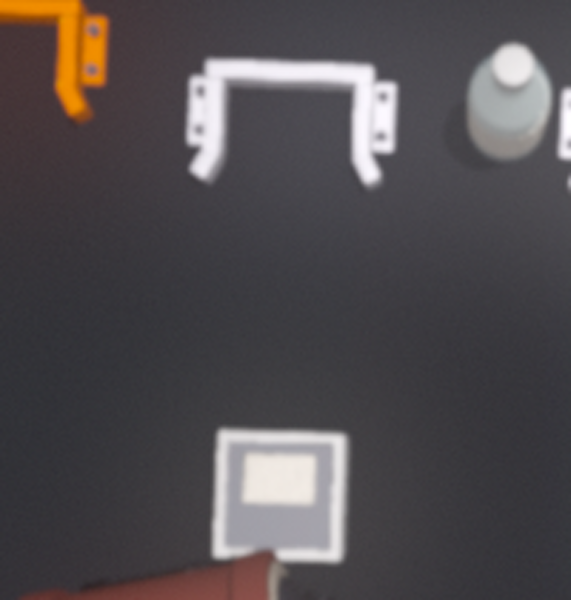

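```bash
python3 - <<'E'
from h import *
im=cv2.imread("pics/top6.png");m=im.min(2)>90
L=[];R=[]
for r in range(266,298,3):
    c=[x for x in range(220,300) if m[r,x]]; P=back([(c[0]-.5,r),(c[-1]+.5,r)],.038);L.append(P[0]);R.append(P[1])
L,R=np.array(L),np.array(R);M=(L+R)/2
print("box x",M[:,0].mean(),"y",M[:,1].mean(),"w",(L-R)[:,1].mean(),"deg",np.degrees(np.polyfit(M[:,0],M[:,1],1)[0]))
for r in (146,150,154,158):
    c=[x for x in range(222,302) if m[r,x]]; g=max(range(1,len(c)),key=lambda i:c[i]-c[i-1])
    P=back([(c[g-1]+.5,r),(c[g]-.5,r)],.024);print(r,P.round(4).tolist(),P.mean(0).round(4))
c=[x for x in range(222,302) if m[134,x]];print(back([(c[0]-.5,134),(c[-1]+.5,134)],.024))
E
```

```text
box x 0.4314965529005914 y 0.14937210143915222 w 0.0971400898707331 deg -0.6195567897753693
146 [[0.7122, 0.1991], [0.7147, 0.1092]] [0.7135 0.1541]
150 [[0.7037, 0.1988], [0.7062, 0.111]] [0.7049 0.1549]
154 [[0.6952, 0.1985], [0.6977, 0.1108]] [0.6965 0.1546]
158 [[0.6868, 0.1982], [0.6892, 0.1105]] [0.688  0.1543]
[[0.73717272 0.21880277]
 [0.74075191 0.09109218]]
```

The narrow box sits about 5 mm to the -y side of the dock axis (box y about 0.150, dock about 0.155). I'll steer that out during the forward push by sticking contact, then look again at the mouth.

```bash
python3 -m creep '[[0.5,0,0,0.04,0,0,0],[0.5,0,0,0.04,0,0,0],[0.5,0,0,0.02,0,0,0],[0.5,0,0,0,0,0,0],[0.5,-0.01,0,0,0,0,0],[0.5,-0.01,0,0,0,0,0],[0.5,-0.012,0.0005,0,0,0,0],[0.5,-0.012,0.0005,0,0,0,0],[0.5,-0.012,0.0005,0,0,0,0],[0.5,-0.012,0.0005,0,0,0,0],[0.5,-0.012,0.0005,0,0,0,0],[0.5,-0.012,0.0005,0,0,0,0],[0.5,-0.012,0.0005,0,0,0,0],[0.5,-0.012,0.0005,0,0,0,0],[0.5,-0.012,0.0005,0,0,0,0],[0.5,-0.012,0.0005,0,0,0,0],[0.5,-0.012,0.0005,0,0,0,0],[0.5,-0.006,0.0005,0,0,0,0],[0.5,0,0,0,0,0,0]]';  python3 - <<'E'
from h import *
im=get_image("top")[...,::-1];cv2.imwrite("pics/top7.png",im)
tool();cv2.imwrite("pics/crop7.png",cv2.resize(im[110:320,160:360],(571,600),interpolation=cv2.INTER_CUBIC))
E
```

```text
t: 24.15
tool_pos: [0.5156, 0.1573, 0.0108]
tool_rot: [0.012, 3.14, 0.0]
contact_force: [0.3, 0.3, 0.4]
opening: 0.0425
t 24.2 tcp [0.5149 0.1573 0.0106] tool y dir deg 89.6 z [ 0.001  0.    -1.   ] F [ 1.   0.8 -0.2] op 0.043
```

View pics/crop7.png

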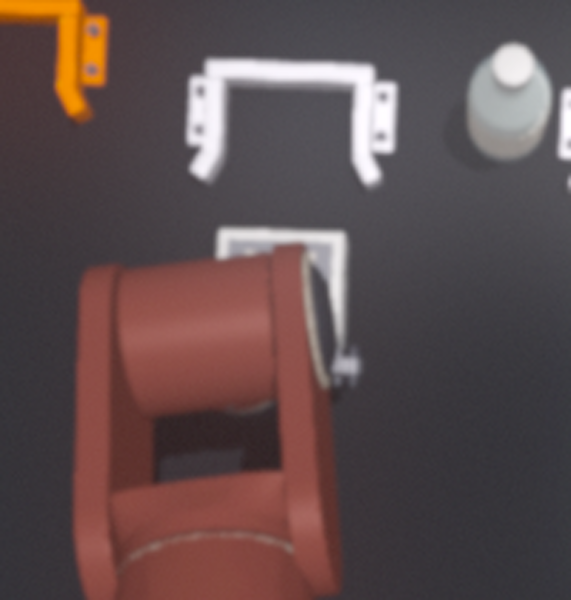

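It's aligned now: box y is about 0.155, against 0.1545 for the dock. Pushing home.

```bash
python3 -m creep '[[0.5,-0.01,0,0,0,0,0],[0.5,-0.01,0,0,0,0,0],[0.5,-0.01,0,0,0,0,0],[0.5,-0.01,0,0,0,0,0],[0.5,-0.01,0,0,0,0,0],[0.5,-0.01,0,0,0,0,0],[0.5,-0.01,0,0,0,0,0],[0.5,-0.01,0,0,0,0,0],[0.5,-0.008,0,0,0,0,0],[0.5,-0.006,0,0,0,0,0],[0.5,0,0,0,0,0,0]]'; for i in 1 2; do python3 -m creep '[[0.5,-0.004,0,0,0,0,0],[0.5,-0.004,0,0,0,0,0],[0.5,0,0,0,0,0,0]]'; done
```

```text
t: 25.3
tool_pos: [0.6095, 0.1566, 0.011]
tool_rot: [0.012, 3.14, 0.0]
contact_force: [-0.4, 0.5, 0.6]
opening: 0.0431
t: 25.6
tool_pos: [0.6168, 0.1566, 0.0108]
tool_rot: [0.012, 3.141, 0.0]
contact_force: [0.1, 0.3, 0.4]
opening: 0.0425
t: 25.9
tool_pos: [0.625, 0.1564, 0.0107]
tool_rot: [0.012, 3.14, 0.0]
contact_force: [0.8, 0.2, -0.8]
opening: 0.0427
```

```bash
python3 -m creep '[[0.5,-0.003,0,0,0,0,0],[0.5,-0.002,0,0,0,0,0],[0.5,0,0,0,0,0,0]]'; python3 -m creep '[[0.5,-0.003,0,0,0,0,0],[0.5,0,0,0,0,0,0]]'
```

```text
t: 26.2
tool_pos: [0.6297, 0.1564, 0.0106]
tool_rot: [0.012, 3.141, 0.0]
contact_force: [-0.3, 0.1, -0.7]
opening: 0.0428
t: 26.4
tool_pos: [0.6311, 0.1565, 0.0104]
tool_rot: [-0.012, -3.138, 0.0]
contact_force: [-6.6, 0.2, 2.8]
opening: 0.0426
```

Contact at TCP x 0.631. One more small press to be sure, then retract, clear the view and check.

```bash
python3 -m creep '[[0.5,-0.003,0,0,0,0,0],[0.5,0,0,0,0,0,0]]'; python3 -m creep '[[0.5,0.015,0,0,0,0,0],[0.5,0.02,0,0,0,0,0],[0.5,0.02,0,0,0,0,0],[0.5,0,0,-0.05,0,0,0],[0.5,0,0,-0.05,0,0,0],[0.5,0.04,0,-0.02,0,0,0],[0.5,0.04,0,0,0,0,0],[0.5,0.04,0,0,0,0,0],[0.5,0,0,0,0,0,0],[0.5,0,0,0,0,0,0]]';  python3 - <<'E'
from h import *
im=get_image("top")[...,::-1];cv2.imwrite("pics/top8.png",im)
tool();cv2.imwrite("pics/crop8.png",cv2.resize(im[100:325,190:490],(800,600),interpolation=cv2.INTER_CUBIC))
i0=cv2.imread("pics/top0.png")
r,_=rects(im,(388,255,470,325),.038);print("middle",r,"(was 422,-195)")
s=get_image("scene")[...,::-1];cv2.imwrite("pics/scene8.png",cv2.resize(s[100:400,130:530],(800,600)))
E
```

```text
t: 26.6
tool_pos: [0.6311, 0.1565, 0.0101]
tool_rot: [-0.012, -3.13, 0.001]
contact_force: [-16.6, 0.8, 11.1]
opening: 0.0427
t: 27.6
tool_pos: [0.4602, 0.1578, 0.1309]
tool_rot: [0.011, 3.14, 0.0]
contact_force: [-0.5, 1.0, 0.1]
opening: 0.0426
t 27.65 tcp [0.4612 0.1578 0.1313] tool y dir deg 89.6 z [ 0.002  0.    -1.   ] F [-0.1  0.4  0.4] op 0.042
middle {'c': (422, -195), 'xlen': 104, 'ylen': 119, 'deg': -7.2} (was 422,-195)
```

View pics/crop8.png

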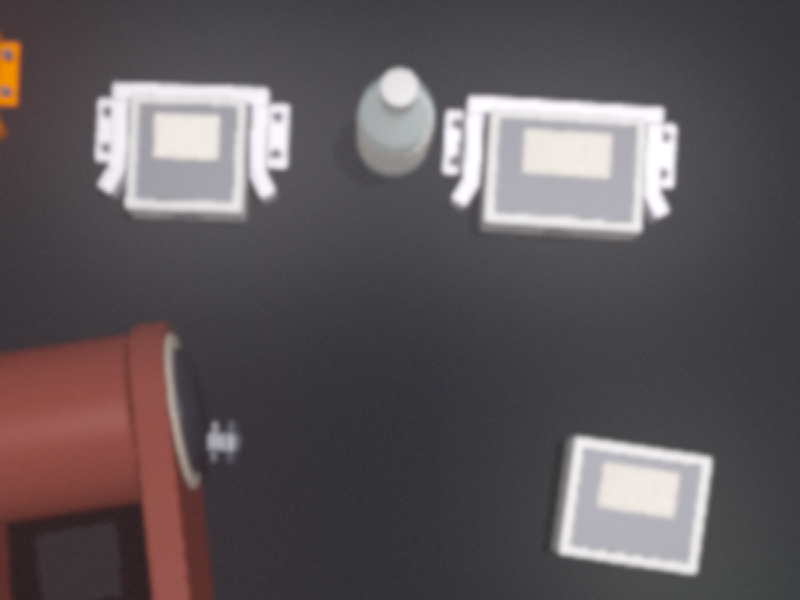

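View pics/scene8.png

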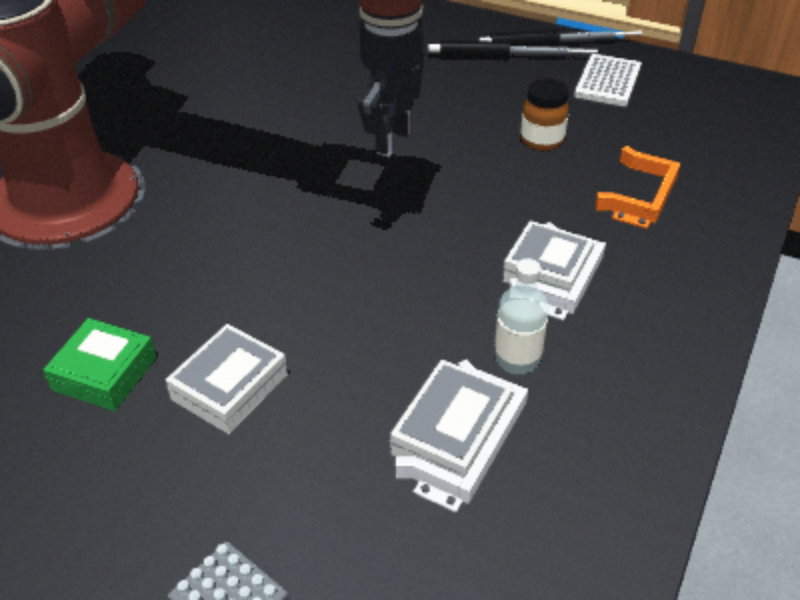

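Both boxes sit flat in their docks, squared against the back stops, and the bystanders and the odd box are undisturbed. The arm is clear, so I'm handing in.

```bash
python3 -c "
from station import finish_job
print(finish_job())"
```

```text
the job is handed in; nothing more can be done
None
```

Both slide boxes are pushed home in their matching docks and the job is handed in, at about 28 s of the 72 s allowed. No verdict was reported.

- **Moves:** I pushed the wide box forward, sideways and into the wide dock. The narrow box went sideways and then into the narrow dock. Both stayed flat on the bench, pushed by two half-open fingertips.
- **Against the stop:** each push ended in firm contact, about 13 N for the wide box and 17 N for the narrow one, with the tool no longer advancing.
- **Last pictures (top and scene):** both boxes look seated, flat and parallel to the back bars. I judged this by eye, as I took no final measurement of their poses in the dock frames.
- **Everything else:** the odd box measured the same before and after. The bottle, jar and tip box look unmoved in the pictures.
- **Disagreements:** my dock centre lines differed by about 5 mm (wide dock) and 8 mm (narrow dock), depending on whether I used the flanges or the inner walls. I used the inner walls, and both boxes entered without wedging. Contact came 5 mm further in for the narrow box (tool x 0.631 m) than for the wide one (0.626 m). That matches its dock's back edge measuring about 5 mm further out.

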